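Set the tray's eccentric guide roller and prove the gap with the slide gauge

ROBOT

A 6-joint arm with a two-finger parallel gripper is mounted at the origin on the work surface. World frame = base frame: x ahead of the robot, y to its left, z up, the work surface at z = 0. Lengths are in m, angles in rad, forces in N, time in s.
With the tool pointing down it reaches from about 0.3 to 0.85 m from the base axis. Payload 5.4 kg.
Tool frame: the origin (TCP) lies on the centre line of the jaws, within the pads' length; the fingertips stand nose_length ahead of it and the grasp point (between the pads) lies 6 mm ahead of it (nose_length is the distance from the TCP to the fingertips, in m); z points along the fingers, y is the direction in which the jaws open and shut (so a half turn about z gives the same grasp; the last joint's range is limited). The gripper opens to 85 mm and grips with 20 to 120 N. Pads are 22 mm wide; open, the fingers measure 114 mm over their backs; the gripper's body (76 mm by 85 mm) begins 54 mm behind the grasp point. The pads swing forward as they close: fully open they stand 13 mm farther back than shut.
Start: joints at [-1.429, 0.158, 1.597, -0, 1.386, -0.21], TCP at [0.198, -0.54, 0.256] pointing down, gripper open.
Joint ranges: [-2.91, 2.91], [-0.94, 2.29], [0.18, 2.7], [-1.29, 4.43], [0.17, 2.64], [-3, 3]. Speed limits (rad/s): [2.57, 2.57, 3.14, 3.14, 3.14, 3.14].

INTERFACE

Orientations are given as a rotation vector (axis times angle).
In Python, from bench import observe, get_image, close_job, boxes_of, cut_out, nose_length gives the robot as it stands.
- The arm moves only by the shell command python3 -m pendant 'ROWS' [FORCE]. ROWS is JSON, a list of rows, each an object with "dr": the turn, a rotation vector about the tool's x, y, z in rad, a list of three; "translation": the shift along the tool's x, y, z in mm, a list of three; "hand": the opening, from 0 (shut) to 1 (fully open). In form: [{"dr": [ax, ay, az], "translation": [dx, dy, dz], "hand": hand}, ...]. A call has exactly 10 rows; each row is the pose to reach, as a shift and turn from the pose commanded when the call began, along the tool's axes at that moment; what a row does not reach only later rows make up. A row lasts 1/12 s, in which the tool goes at most 41.7 mm and 7.16 degrees, less where a joint would pass 70% of its speed; a pose out of reach is approached as far as the arm can. A call with a gripper value outside its range is refused whole. The fingers move at their own pace and stop on an object; FORCE is the grip in N (left out, the last holds). Time passes only in rows, so rows that repeat a pose let the fingers close, or fill a call up. It gives the time, the measured TCP pose, the force and the opening at its end, in the units of the state.
- observe(): the state, without advancing time (a new reading comes with each control period).
- get_image(name): name is "scene" or "top"; returns a dict with "img" (480x640x3 uint8, red, green, blue), "K" (3x3 intrinsics, pixels), "xyz" and "orientation" of the camera in the world. Camera axes: x right, y up, looking along -z (the intrinsics and any distortion apply to the point x, -y, -z); pixel columns grow to the right and rows downward; lengths in m; the calibration is good to about 2 mm. A picture is of the moment at which its call begins. There is no depth.
- close_job(): hands the job in, once; it reports no verdict.
Trained networks look in a picture, given as the dict that the camera call returned (one of the last four; its "shot" number tells which), for a name from the list of things; names that differ only in an ending like _2 or _b are one class to them, and where a whole thing is asked for, a point or a joint stands for the part that bears it (a point fixed in the world has none). Each returns a list of dicts, best first, with "confidence" (0 to 1); they miss things now and then, are a little off and sometimes report something else, mostly with a low value. They report only what shows in the picture. A call takes as long as a camera call. They do not tell look-alikes from the thing itself.
- boxes_of(picture, query): "rect" ([left, top, width, height] in pixels, round what is visible of it).
- cut_out(picture, query): "mask" (480x640 bool, what is visible of it) and "rect" ([left, top, width, height] in pixels, round what is visible of it).
The state is a dict: "t": time; "joint_positions": joint angles; "qd": joint speeds; "joint_efforts": joint torques, N m; "eef_pos": TCP position; "tool_rot": TCP orientation; "force": force on the tool from outside, world axes, zero at the start; "wrist_torque": the same for the moment, N m; "grip_width": finger opening in m.
Only numpy, scipy, OpenCV 4.12 (cv2) and the standard library are available. Lean on these libraries where they do the work, as an engineer would, in place of code of your own. Each camera call takes 0.05 s, during which the arm holds its last target.

TASK

The tray of the acrylic drawer unit binds because its guide roller stands too close to the rail. Turn the roller's gold bar knob clockwise until its black pointer aims straight along the rail at the gold dot, away from you; then set the wooden slide gauge with the gold tab down on the deck beside the rail, nose still short of the roller's narrowest point, and slide it along the deck through the gap until its round nose is about 3 cm past the narrowest point. Leave it standing there, with the roller still at its mark.

Things in the scene. Friction and masses are not known exactly. Their poses are not given: they have to be found in the camera images.
- cam (a joint): Turning angle of the eccentric guide roller, rad. 0: thick side (black pointer) square towards the rail, gap 14 mm; grows as it is turned clockwise seen from above. At 1.57 the pointer aims along the rail at the gold dot, away from the robot, and the gap is 28 mm (wanted: 1.57, within 0.26). Stiff: 0.12 N m of friction, stays where it is left.
- knob_grip (a point): Gold bar knob on the white roller: bar 40 long, 14 wide, its top 15 mm above this point and its underside 23 mm below. The point lies on the turning axis at the height to grip, 53 mm above the table. x axis: along the bar, the way the black pointer aims (it turns with the knob); z up. Under it is the roller, a white disc 60 mm across and 18 mm thick, its centre 14 mm off the turning axis along x; disc top 27 mm below this point.
- gap (a point): Fixed point on the top of the clear deck (deck 250 x 150 mm, 8 mm thick on the table), in the middle of the gap at its narrowest place when the roller is at its mark. x axis: along the white rail, the way the gauge is pushed; y: square to the rail and towards it; z up. The rail's inner face is at y = +14 mm (rail 16 mm tall, 10 thick, as long as the deck); the roller's turning axis at x = -14, y = -44 mm; the deck runs from x = -180 to +70 mm.
- gauge_grip (a point): Loose slide gauge, 120 g: brown wooden runner 20 wide, 22 mm tall, 105 long with a round nose, carrying an upright gold tab 30 long, 14 wide whose top is 68 mm above the underside. This point is in the tab, 47 mm above the gauge's underside and 21 mm below the tab's top. x axis: along the runner to the nose; the nose tip is 75 mm ahead of this point and the tail 30 mm behind; z up. Not the round gold compact, the black brush or the amber cologne bottle that lie near it.
Not all that is in view belongs to the job. Leave any green or turquoise look-alike of the part that bears gauge_grip alone.

How it is judged:
On the way, in this order (a step that is already met when the one before it is completed fails the run):
1. the roller is turned to its mark (within 0.26 rad) before the gauge comes to the rail (value of joint cam between 1.31 and 1.83 rad and horizontal distance between gauge_grip and gap above 0.08 m), for 0.2 s.
2. the gauge is upright on the deck beside the rail, lined up within 20 degrees, nose forward, its nose still short of the narrowest point (x of gauge_grip in the frame of gap between -0.18 and -0.078 m and y of gauge_grip in the frame of gap between -0.03 and 0.015 m and z of gauge_grip in the frame of gap below 0.057 m and angle between the x axis of gauge_grip and the x axis of gap, either way round below 0.35 rad and x of gap in the frame of gauge_grip above 0 m), for 0.1 s.
3. the gauge has been slid along the deck into the gap, nose at least 7 mm past the narrowest point (x of gauge_grip in the frame of gap between -0.068 and -0.02 m and z of gauge_grip in the frame of gap below 0.057 m and x of gap in the frame of gauge_grip above 0 m), for 0.1 s.
At the end, for the whole second after the job is handed in: The roller's angle is 1.57 within 0.26 rad, and the gauge stands upright (within 10 degrees) on the deck in the gap between roller and rail, along the rail within 15 degrees, nose forward and 7 to 55 mm past the narrowest point, released (value of joint cam between 1.31 and 1.83 rad and x of gauge_grip in the frame of gap between -0.068 and -0.02 m and y of gauge_grip in the frame of gap between -0.02 and 0.015 m and z of gauge_grip in the frame of gap between 0.039 and 0.055 m and angle between gauge_grip's own z axis and vertical below 0.17 rad and angle between the x axis of gauge_grip and the x axis of gap, either way round below 0.26 rad and x of gap in the frame of gauge_grip above 0 m); the robot touches nothing.
It fails at once if the gauge is lowered into the gap from above, or lifted there, instead of being slid through along the deck (underside 15 to 38 mm above the deck in the gap) (x of gauge_grip in the frame of gap between -0.07 and 0.03 m and y of gauge_grip in the frame of gap between -0.03 and 0.03 m and z of gauge_grip in the frame of gap between 0.062 and 0.085 m).
It also fails if it takes over 54 s, if anything falls off the work surface, if the arm or the gripper's body presses on something with over 40 N, if the wrist force passes 120 N, or if a joint passes its speed limit or range.

## Working session

There is one attempt and no reset: what is moved stays moved. The work goes in short steps, Python scripts to look and compute and a shell command to move; the robot and the scene stay as the last step left them, time stands still between calls to the robot, and variables do not carry over. Pictures are saved under pics/ and viewed, and the job is handed in when it is done.

```bash
mkdir -p pics; ls; python3 - <<'E'
from bench import *
import cv2
print(observe(), nose_length)
for n in("scene","top"):
    p=get_image(n); print(n,p["K"],p["xyz"],p["orientation"],[k for k in p])
    cv2.imwrite(f"pics/{n}0.png",p["img"][:,:,::-1])
    for q in("knob_grip","gauge_grip","cam"):
        print(q,[(b["rect"],round(b["confidence"],2)) for b in boxes_of(p,q)])
E
```

```text
pics
{'t': 0.0, 'joint_positions': array([-1.42908171e+00,  1.59044310e-01,  1.59827339e+00, -8.98137346e-06,
        1.38620423e+00, -2.10087419e-01]), 'qd': array([ 0.00102161, -0.00023869,  0.00165163,  0.00074023, -0.00047547,
        0.00010742]), 'joint_efforts': array([-2.08601136e-04, -3.95997691e+01, -3.31428874e+01, -2.15984278e-04,
        8.43648246e-03,  4.04873447e-06]), 'eef_pos': array([ 0.1980413 , -0.5392103 ,  0.25529891]), 'tool_rot': array([-3.09121642e+00, -5.49429114e-01, -8.96691989e-05]), 'force': array([-0.62966374,  0.12740451,  0.70013024]), 'wrist_torque': array([-0.02089199, -0.03501508,  0.02161153]), 'grip_width': 0.08563818772885139} 0.025
scene [[469.32252515   0.         318.81868439]
 [  0.         469.32252515 252.8219658 ]
 [  0.           0.           1.        ]] [0.70252078 0.36354995 0.81506675] [0.19613051 0.67607903 2.52509527] ['img', 'K', 'xyz', 'orientation', 'shot']
knob_grip [([277.9, 332.4, 33.3, 43.6], 0.74)]
gauge_grip [([320.9, 122.4, 19.8, 42.4], 0.89), ([267.8, 200.1, 46.0, 44.7], 0.86), ([332.8, 188.5, 44.2, 34.2], 0.73)]
cam [([275.0, 331.2, 33.1, 47.0], 0.9)]
top [[621.50619954   0.         308.97672536]
 [  0.         621.50619954 230.75655303]
 [  0.           0.           1.        ]] [ 0.33085037 -0.00915279  1.13741132] [ 0.11133356 -0.10592126 -1.59549463] ['img', 'K', 'xyz', 'orientation', 'shot']
knob_grip [([213.4, 149.1, 36.1, 34.3], 0.68)]
gauge_grip [([435.9, 315.0, 47.3, 48.0], 0.92), ([332.1, 296.0, 53.7, 31.7], 0.8)]
cam [([213.8, 148.3, 35.4, 34.8], 0.8)]
```

View pics/scene0.png

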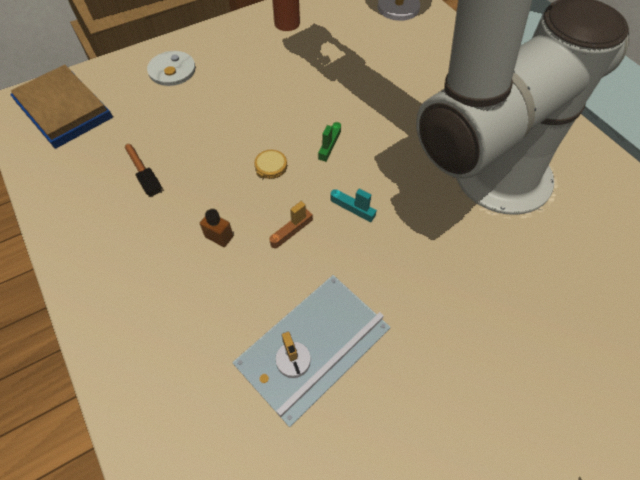

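View pics/top0.png

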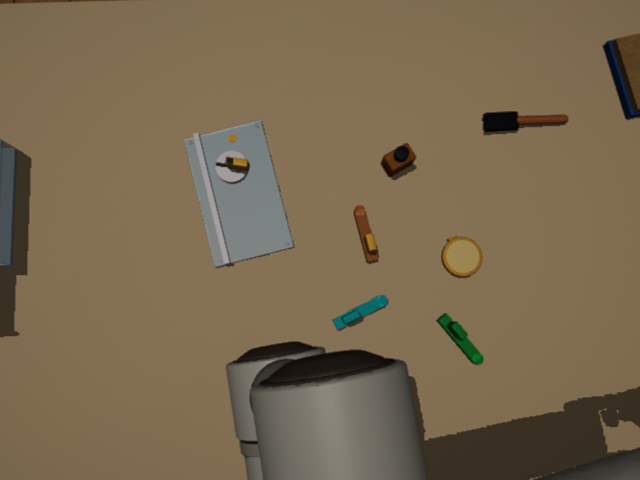

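The deck with rail and knob is at top (238,195). There are three gauges: brown with a gold tab at top (366,235) / scene (291,230), turquoise at top (360,313), and green at top (460,340). The brown one with the gold tab fits the description.

```bash
cat > h.py <<'E'
import numpy as np,cv2
from scipy.spatial.transform import Rotation as R
def ray(p,uv):
    d=np.array([(uv[0]-p["K"][0,2])/p["K"][0,0],-(uv[1]-p["K"][1,2])/p["K"][1,1],-1.])
    return np.asarray(p["xyz"]),R.from_rotvec(p["orientation"]).apply(d)
def onz(p,uv,z):
    o,d=ray(p,uv); return o+d*(z-o[2])/d[2]
def proj(p,X):
    c=R.from_rotvec(p["orientation"]).inv().apply(np.asarray(X)-p["xyz"])
    return np.array([p["K"][0,0]*c[0]/-c[2]+p["K"][0,2],p["K"][1,1]*-c[1]/-c[2]+p["K"][1,2]])
E
python3 - <<'E'
from bench import *
from h import *
t=get_image("top"); s=get_image("scene")
for p,n,(u0,v0,u1,v1) in((t,"t",(170,105,310,280)),(s,"s",(225,270,400,430))):
    c=p["img"][v0:v1,u0:u1,::-1]; f=600//c.shape[0]
    cv2.imwrite(f"pics/deck_{n}.png",cv2.resize(c,None,fx=f,fy=f,interpolation=cv2.INTER_CUBIC))
for p,n,(u0,v0,u1,v1) in((t,"t",(330,190,410,280)),(s,"s",(255,190,335,255))):
    c=p["img"][v0:v1,u0:u1,::-1]; f=6
    cv2.imwrite(f"pics/g_{n}.png",cv2.resize(c,None,fx=f,fy=f,interpolation=cv2.INTER_CUBIC))
# deck in top
hsv=cv2.cvtColor(t["img"],cv2.COLOR_RGB2HSV)
print("deck hsv",hsv[220,250],"table",hsv[60,300],"rail",hsv[215,212])
for nm,p in(("t",t),("s",s)):
    for q in("gauge_grip","knob_grip"):
        for b in cut_out(p,q):
            m=b["mask"]; ys,xs=np.nonzero(m)
            col=p["img"][m].mean(0).round()
            print(nm,q,b["rect"],round(b["confidence"],2),xs.mean().round(1),ys.mean().round(1),col,cv2.minAreaRect(np.c_[xs,ys].astype(np.float32)))
E
```

```text
deck hsv [ 86  15 132] table [ 18  95 132] rail [120   2 144]
t gauge_grip [353.4, 203.9, 24.1, 57.1] 0.77 364.7 233.8 [104.  64.  27.] ((365.2059020996094, 232.82354736328125), (57.96601486206055, 14.55213737487793), 75.96376037597656)
t gauge_grip [437.6, 311.9, 45.6, 51.0] 0.66 459.5 337.9 [18. 73. 28.] ((460.7344970703125, 338.18621826171875), (62.773841857910156, 15.561333656311035), 49.76364517211914)
t gauge_grip [334.6, 296.0, 49.8, 32.5] 0.6 359.1 311.2 [ 16. 100.  99.] ((359.5837707519531, 310.72296142578125), (12.844420433044434, 57.76841354370117), 61.821407318115234)
t knob_grip [216.2, 151.6, 33.2, 33.1] 0.56 231.5 166.6 [120. 109.  97.] ((231.50003051757812, 166.50001525878906), (32.52690887451172, 32.526912689208984), 45.0)
s gauge_grip [269.0, 202.7, 44.3, 42.8] 0.93 291.3 224.8 [118.  82.  46.] ((287.53277587890625, 225.13934326171875), (22.66252899169922, 52.11101531982422), 50.194427490234375)
s gauge_grip [329.7, 186.2, 45.6, 34.9] 0.92 354.4 202.8 [ 47. 100.  93.] ((354.2000427246094, 199.60000610351562), (50.98234558105469, 25.93838882446289), 26.56505012512207)
s gauge_grip [322.5, 122.0, 20.4, 43.2] 0.75 328.6 140.3 [51. 92. 46.] ((327.3192138671875, 140.19615173339844), (16.669872283935547, 41.18438720703125), 25.559965133666992)
s knob_grip [277.6, 335.4, 33.2, 41.3] 0.62 291.7 357.8 [161. 151. 140.] ((289.859130859375, 357.27789306640625), (41.059104919433594, 34.257904052734375), 40.91438674926758)
```

View pics/deck_t.png

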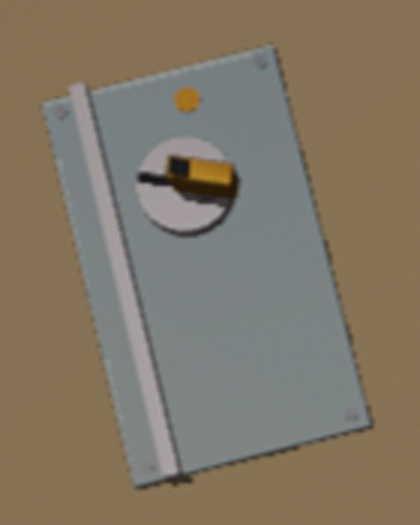

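View pics/deck_s.png

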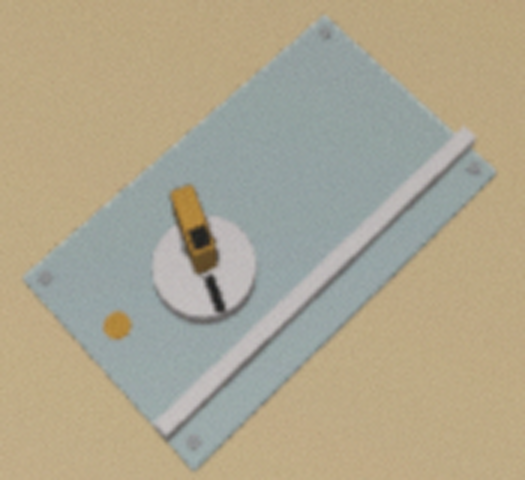

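View pics/g_t.png

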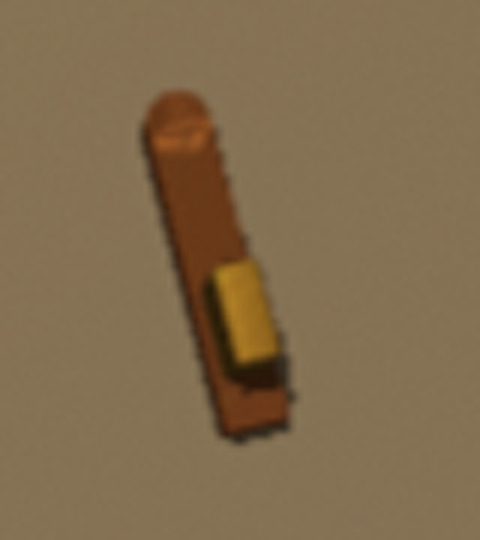

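View pics/g_s.png

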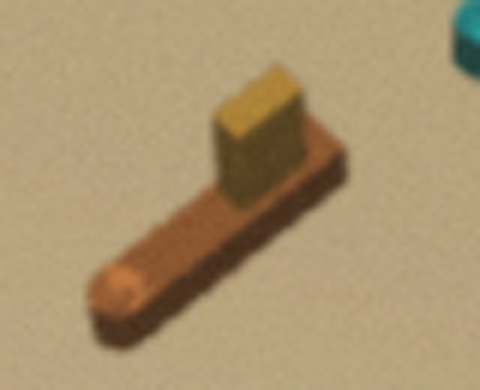

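```bash
cat > m.py <<'E'
from bench import *
from h import *
t=get_image("top"); s=get_image("scene")
def px(c,f,o): return (np.array(c)+.5)/f-.5+np.array(o)
ct=[px(c,3,(170,105)) for c in((42,103),(272,44),(372,427),(135,487))]
cs=[px(c,3,(225,270)) for c in((195,470),(25,280),(325,16),(497,172))]
def gapframe(P):
    FL,FR,NR,NL=[q[:2] for q in P]
    x=(FL-NL)+(FR-NR); x/=np.linalg.norm(x); y=np.array([-x[1],x[0]])
    c=(FL+FR+NR+NL)/4
    print("sides",[round(np.linalg.norm(a-b)*1e3) for a,b in((FL,FR),(FR,NR),(NR,NL),(NL,FL))],"yaw",np.degrees(np.arctan2(x[1],x[0])))
    return c,x,y
for p,C,n in((t,ct,'t'),(s,cs,'s')):
    P=[onz(p,c,.008) for c in C]
    c,x,y=gapframe(P); print(n,"centre",c)
    F={'t':(3,(170,105)),'s':(3,(225,270))}[n]
    E={'t':dict(dot=((187,99),.008),rail0=((79,88),.024),rail1=((170,474),.024),bar=((201,170),.068)),
       's':dict(dot=((117,325),.008),rail0=((162,428),.024),rail1=((466,134),.024),bar=((192,209),.068))}[n]
    for k,(uv,z) in E.items():
        X=onz(p,px(uv,*F),z)[:2]; print(k,X,"in deck frame",(X-c)@x,(X-c)@y)
# gauge
G={'t':((330,190),[((179,121),.022),((245,312),.068),((255,425),.022)]),'s':((255,190),[((120,285),.022),((259,100),.068),((330,140),.022)])}
for n,p in(('t',t),('s',s)):
    o,L=G[n]
    X=[onz(p,px(uv,6,o),z) for uv,z in L]
    d=X[0]-X[2]; print(n,[a.round(4) for a in X],np.degrees(np.arctan2(d[1],d[0])),np.linalg.norm(d))
E
python3 m.py
```

```text
sides [148, 250, 148, 249] yaw 13.176890031045552
t centre [0.56335553 0.12216231]
dot [0.66766758 0.13208502] in deck frame 0.10382756382464124 -0.014117332551686346
rail0 [0.67180209 0.19664558] in deck frame 0.12257032511597307 0.047800910011544795
rail1 [0.43156332 0.14260649] in deck frame -0.1236618351631176 0.049949016246383995
bar [0.6064528  0.11677447] in deck frame 0.04073435314774436 -0.015070365660867011
sides [147, 248, 148, 248] yaw 13.246845627771538
s centre [0.56332743 0.12246749]
dot [0.66702414 0.13023394] in deck frame 0.10271719023969424 -0.016201969646992446
rail0 [0.6727627  0.19699073] in deck frame 0.12360016214289958 0.04746357190849873
rail1 [0.43332619 0.14050972] in deck frame -0.12240783229024337 0.047351531019590914
bar [0.60418568 0.11181677] in deck frame 0.037330502780288925 -0.019729860781865078
t [array([ 0.5216, -0.1002,  0.022 ]), array([ 0.4573, -0.1134,  0.068 ]), array([ 0.4286, -0.1195,  0.022 ])] 11.681437792185214 0.09499693449594471
s [array([ 0.5187, -0.1037,  0.022 ]), array([ 0.4569, -0.116 ,  0.068 ]), array([ 0.4292, -0.1185,  0.022 ])] 9.405658389523282 0.09068639267938565
```

Confirmed by the crop: brown runner with gold tab. The deck's sides come out at 148×250 mm, as they should. Next, the knob angle and the move needed.

```bash
cat >> h.py <<'E'
c0=np.array([.5633,.1223]); yaw0=np.radians(13.2)
gx=np.array([np.cos(yaw0),np.sin(yaw0)]); gy=np.array([-gx[1],gx[0]])
gap=c0+.055*gx+.029*gy; axis=gap-.014*gx-.044*gy
def yaw(ob):
    y=R.from_rotvec(ob["tool_rot"]).as_matrix()[:,1]; return np.degrees(np.arctan2(y[1],y[0]))
def delta(ob,target):  # grasp point target (6mm ahead of TCP) -> tool mm
    M=R.from_rotvec(ob["tool_rot"]).as_matrix()
    g=ob["eef_pos"]+.006*M[:,2]
    return (M.T@(np.asarray(target)-g)*1e3).round(1)
def ing(X): d=np.asarray(X)[:2]-gap; return np.r_[d@gx,d@gy].round(4)
E
python3 - <<'E'
from bench import *
from h import *
t=get_image("top"); ob=observe()
print(R.from_rotvec(ob["tool_rot"]).as_matrix().round(3), yaw(ob))
print(gap,axis)
c=t["img"][145:190,205:260,::-1]
cv2.imwrite("pics/knob0.png",cv2.resize(c,None,fx=12,fy=12,interpolation=cv2.INTER_CUBIC))
# predicted bar outline at several cam values
big=cv2.resize(c,None,fx=12,fy=12,interpolation=cv2.INTER_CUBIC)
for a,col in((.2,(0,0,255)),(.37,(0,255,0))):
    th=yaw0+np.pi/2-a; u=np.array([np.cos(th),np.sin(th)]);v=np.array([-u[1],u[0]])
    q=[(proj(t,np.r_[axis+i*.02*u+j*.007*v,.068])-(205,145)+.5)*12 for i,j in((1,1),(1,-1),(-1,-1),(-1,1))]
    cv2.polylines(big,[np.int32(q)],True,col,1)
    q=[(proj(t,np.r_[axis+.014*u+.03*np.array([np.cos(k),np.sin(k)]),.026])-(205,145)+.5)*12 for k in np.linspace(0,6.28,40)]
    cv2.polylines(big,[np.int32(q)],True,col,1)
cv2.imwrite("pics/knob1.png",big)
E
```

```text
[[ 0.939  0.345  0.   ]
 [ 0.345 -0.939 -0.   ]
 [ 0.     0.    -1.   ]] -69.84239623655424
[0.61022466 0.16309309] [0.606642  0.1170587]
```

View pics/knob1.png

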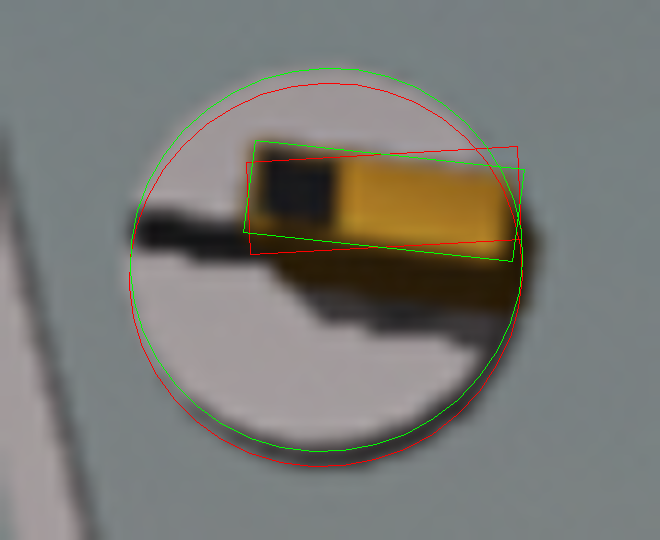

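```bash
python3 -m pendant '[{"dr":[0,0,0],"translation":[25,-20,0],"hand":1},{"dr":[0,0,0],"translation":[55,-43,0],"hand":1},{"dr":[0,0,0],"translation":[87,-68,0],"hand":1},{"dr":[0,0,0],"translation":[119,-93,0],"hand":1},{"dr":[0,0,0],"translation":[151,-118,0],"hand":1},{"dr":[0,0,0],"translation":[183,-143,0],"hand":1},{"dr":[0,0,0],"translation":[215,-168,0],"hand":1},{"dr":[0,0,0],"translation":[247,-193,0],"hand":1},{"dr":[0,0,0],"translation":[279,-218,0],"hand":1},{"dr":[0,0,0],"translation":[305,-238,0],"hand":1}]' 60
python3 - <<'E'
from bench import *
from h import *
o=observe();print(yaw(o),delta(o,np.r_[axis,.053]),o["joint_positions"])
E
```

```text
t: 1.68
eef_pos: [0.4034, -0.2088, 0.2566]
tool_rot: [3.093, 0.551, 0.001]
force: [-0.4, -0.4, -0.6]
grip_width: 0.0853
-69.79428824541202 [ 303.2 -235.6  197.7] [-7.45143631e-01 -1.66385978e-01  1.92022433e+00  5.71680263e-04
  1.38709866e+00  4.72892124e-01]
```

```bash
python3 -m pendant '[{"dr":[0,0,-0.1],"translation":[30,-24,0],"hand":1},{"dr":[0,0,-0.2],"translation":[62,-48,0],"hand":1},{"dr":[0,0,-0.3],"translation":[94,-73,10],"hand":1},{"dr":[0,0,-0.4],"translation":[126,-98,25],"hand":1},{"dr":[0,0,-0.5],"translation":[158,-123,40],"hand":1},{"dr":[0,0,-0.6],"translation":[190,-148,55],"hand":1},{"dr":[0,0,-0.7],"translation":[222,-173,70],"hand":1},{"dr":[0,0,-0.8],"translation":[254,-198,85],"hand":1},{"dr":[0,0,-0.9],"translation":[286,-222,100],"hand":0.7},{"dr":[0,0,-1.0],"translation":[303,-236,110],"hand":0.7}]'
python3 - <<'E'
from bench import *
from h import *
o=observe();print(yaw(o),delta(o,np.r_[axis,.053]),o["joint_positions"])
E
```

```text
t: 2.52
eef_pos: [0.6065, 0.1174, 0.1453]
tool_rot: [-2.445, -1.973, -0.001]
force: [0.2, -0.2, 0.1]
grip_width: 0.064
-12.198019691596855 [-0.3  0.2 86.3] [-4.35395676e-03  3.68987458e-01  1.57142549e+00  4.60549765e-04
  1.20084837e+00  2.08375143e-01]
```

```bash
python3 -m pendant '[{"dr":[0,0,-0.03],"translation":[0,0,12],"hand":0.6},{"dr":[0,0,-0.06],"translation":[0,0,26],"hand":0.5},{"dr":[0,0,-0.08],"translation":[0,0,40],"hand":0.5},{"dr":[0,0,-0.08],"translation":[0,0,53],"hand":0.5},{"dr":[0,0,-0.08],"translation":[0,0,65],"hand":0.5},{"dr":[0,0,-0.08],"translation":[0,0,75],"hand":0.5},{"dr":[0,0,-0.08],"translation":[0,0,82],"hand":0.5},{"dr":[0,0,-0.08],"translation":[0,0,86],"hand":0.5},{"dr":[0,0,-0.08],"translation":[0,0,86],"hand":0.5},{"dr":[0,0,-0.08],"translation":[0,0,86],"hand":0.5}]'
python3 - <<'E'
from bench import *
from h import *
o=observe();print(yaw(o),delta(o,np.r_[axis,.053]),o["force"])
s=get_image("scene");c=s["img"][270:420,230:400,::-1]
cv2.imwrite("pics/grip0.png",cv2.resize(c,None,fx=4,fy=4))
E
```

```text
t: 3.35
eef_pos: [0.6058, 0.1146, 0.0606]
tool_rot: [2.37, 2.061, 0.001]
force: [0.1, 0.6, -0.0]
grip_width: 0.0426
-7.979305227099791 [2.5 0.5 1.6] [ 0.05408761  0.61101697 -0.02350179]
```

View pics/grip0.png

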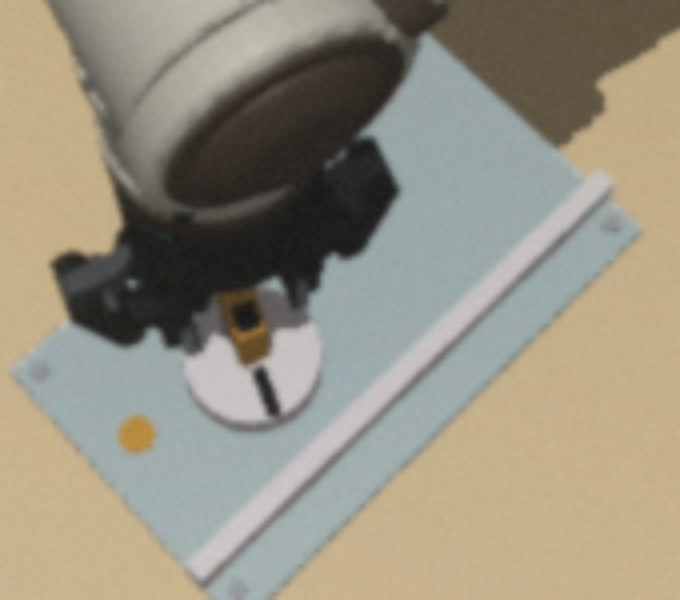

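The jaws straddle the gold bar (around (245,325) in the crop) above the disc. Correcting 2.5 mm along the bar, then closing.

```bash
python3 -m pendant '[{"dr":[0,0,0],"translation":[1,0,1],"hand":0.5},{"dr":[0,0,0],"translation":[2,0,1],"hand":0.4},{"dr":[0,0,0],"translation":[2,0,1],"hand":0.3},{"dr":[0,0,0],"translation":[2,0,1],"hand":0.2},{"dr":[0,0,0],"translation":[2,0,1],"hand":0.1},{"dr":[0,0,0],"translation":[2,0,1],"hand":0},{"dr":[0,0,0],"translation":[2,0,1],"hand":0},{"dr":[0,0,0],"translation":[2,0,1],"hand":0},{"dr":[0,0,0],"translation":[2,0,1],"hand":0},{"dr":[0,0,0],"translation":[2,0,1],"hand":0}]' 60
python3 - <<'E'
from bench import *
from h import *
o=observe();print(yaw(o),delta(o,np.r_[axis,.053]),o["force"],o["wrist_torque"])
E
```

```text
t: 4.23
eef_pos: [0.6065, 0.1167, 0.0598]
tool_rot: [2.37, 2.061, 0.002]
force: [3.3, 1.1, 1.1]
grip_width: 0.0133
-7.9671213251937685 [0.3 0.1 0.8] [3.29631908 1.12873323 1.05290492] [ 0.23640951 -0.4574494  -0.00518585]
```

```bash
python3 -m pendant '[{"dr":[0,0,0.06],"translation":[0,0,0],"hand":0},{"dr":[0,0,0.12],"translation":[0,0,0],"hand":0},{"dr":[0,0,0.18],"translation":[0,0,0],"hand":0},{"dr":[0,0,0.24],"translation":[0,0,0],"hand":0},{"dr":[0,0,0.30],"translation":[0,0,0],"hand":0},{"dr":[0,0,0.36],"translation":[0,0,0],"hand":0},{"dr":[0,0,0.42],"translation":[0,0,0],"hand":0},{"dr":[0,0,0.48],"translation":[0,0,0],"hand":0},{"dr":[0,0,0.54],"translation":[0,0,0],"hand":0},{"dr":[0,0,0.6],"translation":[0,0,0],"hand":0}]'
python3 - <<'E'
from bench import *
from h import *
o=observe();print(yaw(o),delta(o,np.r_[axis,.053]),o["force"],o["wrist_torque"],o["joint_positions"])
E
```

```text
t: 5.07
eef_pos: [0.6065, 0.1167, 0.0598]
tool_rot: [2.875, 1.265, 0.002]
force: [3.4, 1.0, 1.5]
grip_width: 0.0133
-42.49340661210941 [ 0.3 -0.1  0.8] [3.35082337 0.95145075 1.45548499] [ 0.14964863 -0.39388693  0.15471693] [-5.24221921e-03  4.82164732e-01  1.60924884e+00  1.01999985e-04
  1.04855562e+00  7.36356168e-01]
```

```bash
python3 -m pendant '[{"dr":[0,0,0.06],"translation":[0,0,0],"hand":0},{"dr":[0,0,0.12],"translation":[0,0,0],"hand":0},{"dr":[0,0,0.18],"translation":[0,0,0],"hand":0},{"dr":[0,0,0.24],"translation":[0,0,0],"hand":0},{"dr":[0,0,0.30],"translation":[0,0,0],"hand":0},{"dr":[0,0,0.36],"translation":[0,0,0],"hand":0},{"dr":[0,0,0.42],"translation":[0,0,0],"hand":0},{"dr":[0,0,0.48],"translation":[0,0,0],"hand":0},{"dr":[0,0,0.54],"translation":[0,0,0],"hand":0},{"dr":[0,0,0.6],"translation":[0,0,0],"hand":0}]'
python3 - <<'E'
from bench import *
from h import *
o=observe();print(yaw(o),delta(o,np.r_[axis,.053]),o["force"],o["wrist_torque"],o["joint_positions"])
s=get_image("scene");c=s["img"][270:420,230:400,::-1]
cv2.imwrite("pics/turn1.png",cv2.resize(c,None,fx=4,fy=4))
E
```

```text
t: 5.9
eef_pos: [0.6065, 0.1167, 0.0597]
tool_rot: [3.121, 0.359, 0.003]
force: [3.5, 0.9, 1.5]
grip_width: 0.0133
-76.87377996604008 [ 0.2 -0.3  0.7] [3.4712977  0.94066725 1.46596783] [ 0.15738866 -0.45419673  0.13062697] [-5.28724959e-03  4.82204481e-01  1.60923125e+00  9.59450447e-05
  1.04850011e+00  1.33636528e+00]
```

View pics/turn1.png

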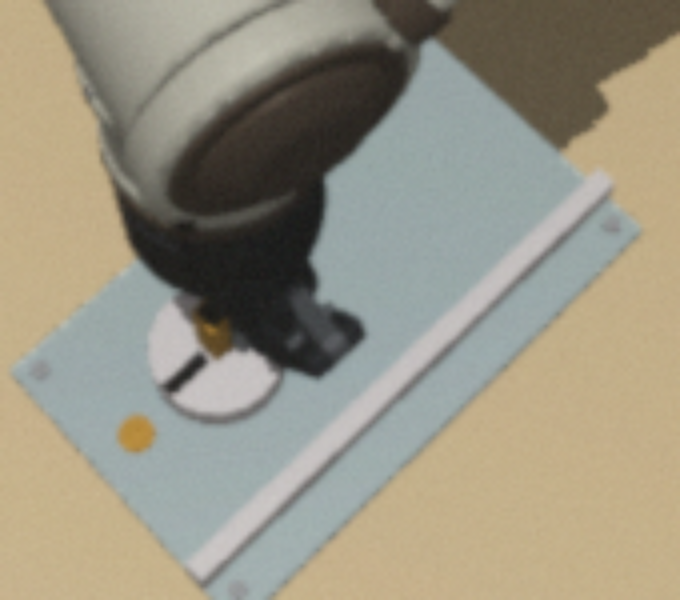

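The pointer (185,375 in the crop) now lies along the rail. Release and rise.

```bash
python3 -m pendant '[{"dr":[0,0,0],"translation":[0,0,0],"hand":0.2},{"dr":[0,0,0],"translation":[0,0,0],"hand":0.4},{"dr":[0,0,0],"translation":[0,0,0],"hand":0.5},{"dr":[0,0,0],"translation":[0,0,0],"hand":0.5},{"dr":[0,0,0],"translation":[0,0,-10],"hand":0.5},{"dr":[0,0,0],"translation":[0,0,-30],"hand":0.5},{"dr":[0,0,0],"translation":[0,0,-55],"hand":0.5},{"dr":[0,0,0],"translation":[0,0,-80],"hand":0.5},{"dr":[0,0,0],"translation":[0,0,-105],"hand":0.5},{"dr":[0,0,0],"translation":[0,0,-125],"hand":0.5}]'
python3 - <<'E'
from bench import *
from h import *
o=observe();print(yaw(o),delta(o,[.457,-.1145,.053]))
s=get_image("scene");c=s["img"][270:420,230:400,::-1]
cv2.imwrite("pics/turn2.png",cv2.resize(c,None,fx=4,fy=4))
# gauge fit overlay
t=get_image("top")
E
```

```text
t: 6.78
eef_pos: [0.6063, 0.1167, 0.1874]
tool_rot: [3.12, 0.364, 0.004]
force: [0.3, -0.2, 0.1]
grip_width: 0.0428
-76.69550288046568 [-198.8  190.5  128. ]
```

View pics/turn2.png

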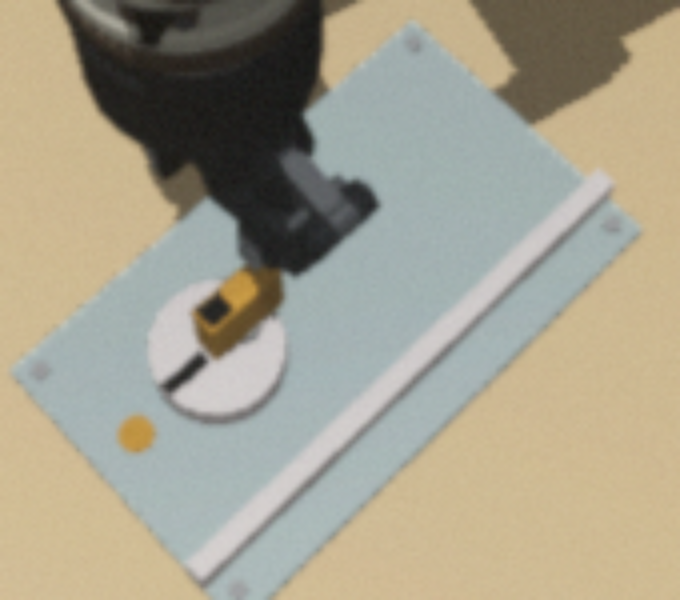

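```bash
python3 - <<'E'
from bench import *
from h import *
t=get_image("top");s=get_image("scene")
for p,n,(u0,v0,u1,v1) in((t,"t",(330,190,410,280)),(s,"s",(255,190,335,255))):
    b=cv2.resize(np.ascontiguousarray(p["img"][v0:v1,u0:u1,::-1]),None,fx=6,fy=6,interpolation=cv2.INTER_CUBIC)
    for a,g,col in((11.3,(.457,-.1145),(0,255,0)),):
        th=np.radians(a);u=np.array([np.cos(th),np.sin(th)]);v=np.array([-u[1],u[0]])
        for z,pts in((.068,[(15,7),(15,-7),(-15,-7),(-15,7)]),(.022,[(65,10)]+[(65+10*np.cos(k),10*np.sin(k)) for k in np.linspace(1.5,-1.5,9)]+[(65,-10),(-30,-10),(-30,10)])):
            q=[(proj(p,np.r_[np.array(g)+i*.001*u+j*.001*v,z])-(u0,v0)+.5)*6 for i,j in pts]
            cv2.polylines(b,[np.int32(q)],True,col,1)
    cv2.imwrite(f"pics/gf_{n}.png",b)
E
```

```text
(no output)
```

View pics/gf_t.png

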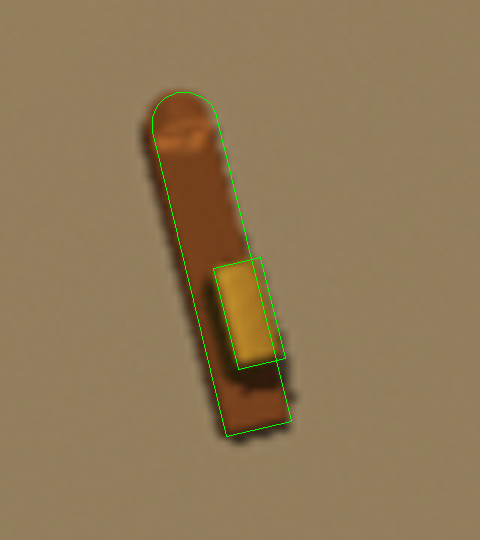

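View pics/gf_s.png

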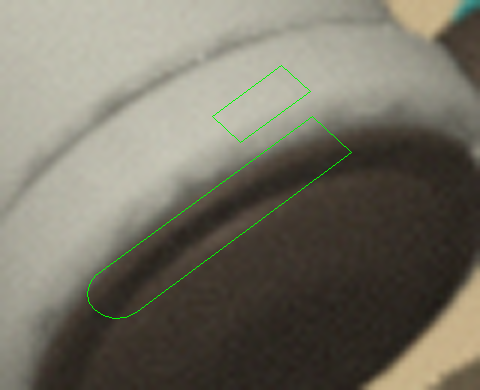

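```bash
python3 -m pendant '[{"dr":[0,0,0],"translation":[-20,19,0],"hand":0.5},{"dr":[0,0,0],"translation":[-45,43,0],"hand":0.5},{"dr":[0,0,0],"translation":[-70,67,0],"hand":0.5},{"dr":[0,0,0.026],"translation":[-95,91,0],"hand":0.5},{"dr":[0,0,0.026],"translation":[-120,115,0],"hand":0.5},{"dr":[0,0,0.026],"translation":[-145,139,0],"hand":0.5},{"dr":[0,0,0.026],"translation":[-170,163,0],"hand":0.5},{"dr":[0,0,0.026],"translation":[-190,182,10],"hand":0.5},{"dr":[0,0,0.026],"translation":[-199,189,25],"hand":0.5},{"dr":[0,0,0.026],"translation":[-199,189,40],"hand":0.5}]'
python3 - <<'E'
from bench import *
from h import *
o=observe();print(yaw(o),delta(o,[.457,-.1137,.047]))
E
```

```text
t: 7.82
eef_pos: [0.4534, -0.1145, 0.1426]
tool_rot: [-3.125, -0.318, 0.004]
force: [-0.5, -0.7, -1.0]
grip_width: 0.0426
-78.38708486756514 [ 3.9  0.  89.6]
```

```bash
python3 -m pendant '[{"dr":[0,0,0],"translation":[0,0,10],"hand":0.5},{"dr":[0,0,0],"translation":[0,0,25],"hand":0.5},{"dr":[0,0,0],"translation":[0,0,40],"hand":0.5},{"dr":[0,0,0],"translation":[0,0,55],"hand":0.5},{"dr":[0,0,0],"translation":[0,0,68],"hand":0.5},{"dr":[0,0,0],"translation":[0,0,78],"hand":0.5},{"dr":[0,0,0],"translation":[0,0,86],"hand":0.5},{"dr":[0,0,0],"translation":[0,0,88],"hand":0.5},{"dr":[0,0,0],"translation":[0,0,88],"hand":0.5},{"dr":[0,0,0],"translation":[0,0,88],"hand":0.5}]'
python3 - <<'E'
from bench import *
from h import *
o=observe();print(yaw(o),delta(o,[.457,-.1137,.047]),o["force"])
t=get_image("top");c=t["img"][190:290,310:430,::-1]
cv2.imwrite("pics/gr1.png",cv2.resize(c,None,fx=5,fy=5))
E
```

```text
t: 8.65
eef_pos: [0.4559, -0.1131, 0.0567]
tool_rot: [3.125, 0.323, 0.001]
force: [0.5, 0.2, -0.3]
grip_width: 0.0428
-78.1967507875506 [0.9 0.8 3.7] [ 0.48605488  0.20740779 -0.29617221]
```

View pics/gr1.png

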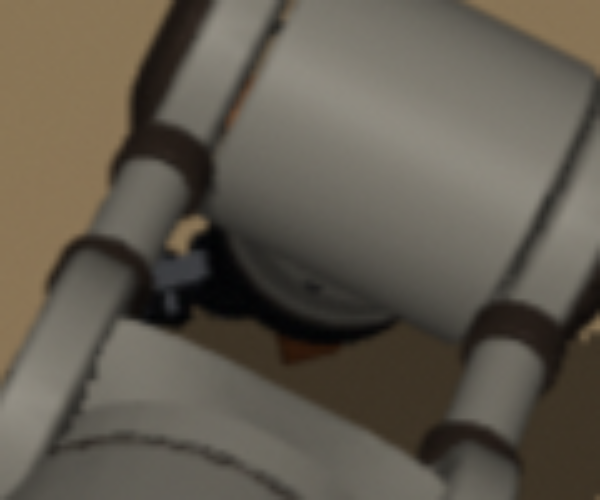

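The arm hides the gauge in the top view, with only its tail showing at (305,350). The pose matches within about 1 mm. Going 3 mm lower and closing.

```bash
python3 -m pendant '[{"dr":[0,0,0],"translation":[1,0.5,1],"hand":0.5},{"dr":[0,0,0],"translation":[1,0.5,2],"hand":0.5},{"dr":[0,0,0],"translation":[1,0.5,2],"hand":0.4},{"dr":[0,0,0],"translation":[1,0.5,2],"hand":0.3},{"dr":[0,0,0],"translation":[1,0.5,2],"hand":0.2},{"dr":[0,0,0],"translation":[1,0.5,2],"hand":0.1},{"dr":[0,0,0],"translation":[1,0.5,2],"hand":0},{"dr":[0,0,0],"translation":[1,0.5,2],"hand":0},{"dr":[0,0,0],"translation":[1,0.5,2],"hand":0},{"dr":[0,0,0],"translation":[1,0.5,2],"hand":0}]' 40
python3 -m pendant '[{"dr":[0,0,0],"translation":[0,0,0],"hand":0},{"dr":[0,0,0],"translation":[0,0,-3],"hand":0},{"dr":[0,0,0],"translation":[0,0,-10],"hand":0},{"dr":[0,0,0],"translation":[0,0,-20],"hand":0},{"dr":[0,0,0],"translation":[0,0,-32],"hand":0},{"dr":[0,0,0],"translation":[0,0,-42],"hand":0},{"dr":[0,0,0],"translation":[0,0,-48],"hand":0},{"dr":[0,0,0],"translation":[0,0,-50],"hand":0},{"dr":[0,0,0],"translation":[0,0,-50],"hand":0},{"dr":[0,0,0],"translation":[0,0,-50],"hand":0}]'
python3 - <<'E'
from bench import *
from h import *
o=observe();M=R.from_rotvec(o["tool_rot"]).as_matrix();print(yaw(o),o["eef_pos"]+.006*M[:,2],o["force"],delta(o,np.r_[gap-.125*gx,.1]),gap-.125*gx)
s=get_image("scene");c=s["img"][150:300,230:400,::-1]
cv2.imwrite("pics/lift.png",cv2.resize(c,None,fx=4,fy=4))
E
```

```text
t: 9.53
eef_pos: [0.4568, -0.1133, 0.0545]
tool_rot: [3.125, 0.323, 0.0]
force: [0.6, -0.1, 1.3]
grip_width: 0.0137
t: 10.37
eef_pos: [0.4564, -0.1132, 0.1041]
tool_rot: [-3.125, -0.323, 0.001]
force: [-0.2, -0.4, -1.2]
grip_width: 0.0139
-78.21107747299182 [ 0.45641483 -0.11316304  0.09810828] [-0.23183876 -0.40651003 -1.22719071] [  82.  -235.9   -1.9] [0.4885273  0.13454923]
```

View pics/lift.png

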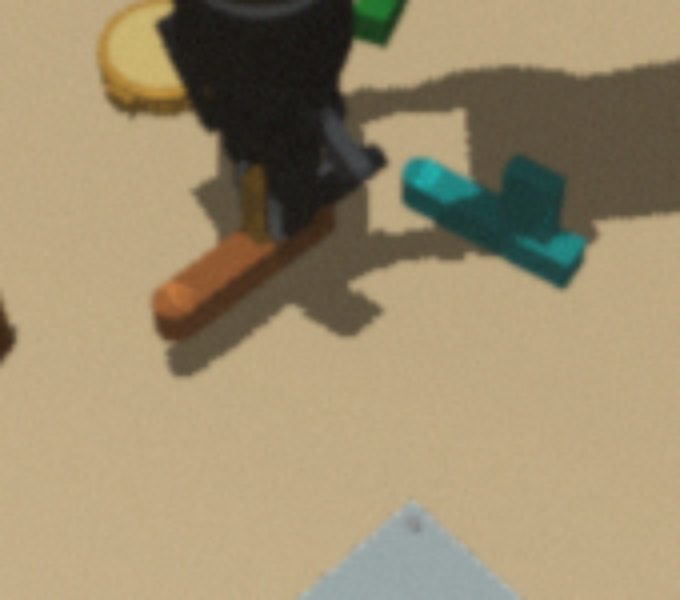

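```bash
python3 -m pendant '[{"dr":[0,0,0],"translation":[6,-16,0],"hand":0},{"dr":[0,0,0],"translation":[14,-40,0],"hand":0},{"dr":[0,0,-0.024],"translation":[24,-68,0],"hand":0},{"dr":[0,0,-0.024],"translation":[34,-98,0],"hand":0},{"dr":[0,0,-0.024],"translation":[45,-130,0],"hand":0},{"dr":[0,0,-0.024],"translation":[56,-162,0],"hand":0},{"dr":[0,0,-0.024],"translation":[67,-192,0],"hand":0},{"dr":[0,0,-0.024],"translation":[75,-216,0],"hand":0},{"dr":[0,0,-0.024],"translation":[80,-231,0],"hand":0},{"dr":[0,0,-0.024],"translation":[82,-236,0],"hand":0}]'
python3 -m pendant '[{"dr":[0,0,0],"translation":[0,0,5],"hand":0},{"dr":[0,0,0],"translation":[0,0,10],"hand":0},{"dr":[0,0,0],"translation":[0,0,15],"hand":0},{"dr":[0,0,0],"translation":[0,0,20],"hand":0},{"dr":[0,0,0],"translation":[0,0,20],"hand":0},{"dr":[0,0,0],"translation":[0,0,20],"hand":0},{"dr":[0,0,0],"translation":[0,0,20],"hand":0},{"dr":[0,0,0],"translation":[0,0,20],"hand":0},{"dr":[0,0,0],"translation":[0,0,20],"hand":0},{"dr":[0,0,0],"translation":[0,0,20],"hand":0}]'
python3 - <<'E'
from bench import *
from h import *
o=observe();M=R.from_rotvec(o["tool_rot"]).as_matrix();g=o["eef_pos"]+.006*M[:,2];print(yaw(o),g,ing(g),o["force"],delta(o,np.r_[gap-.125*gx,.0565]))
for n,(u0,v0,u1,v1) in(("scene",(225,250,400,430)),("top",(170,105,330,280))):
    p=get_image(n);c=p["img"][v0:v1,u0:u1,::-1]
    cv2.imwrite(f"pics/pl_{n}.png",cv2.resize(c,None,fx=3.3,fy=3.3,interpolation=cv2.INTER_CUBIC))
E
```

```text
t: 11.25
eef_pos: [0.488, 0.1367, 0.1035]
tool_rot: [-3.12, -0.364, 0.002]
force: [-0.4, 0.1, -2.0]
grip_width: 0.0134
t: 12.08
eef_pos: [0.4889, 0.1345, 0.0846]
tool_rot: [3.121, 0.36, 0.001]
force: [0.5, 0.0, -1.9]
grip_width: 0.0135
-76.83568131110265 [0.48890629 0.13450328 0.07858749] [-1.246e-01 -1.000e-04] [ 0.5415467   0.04075101 -1.85005174] [-0.4 -0.1 22.1]
```

View pics/pl_scene.png

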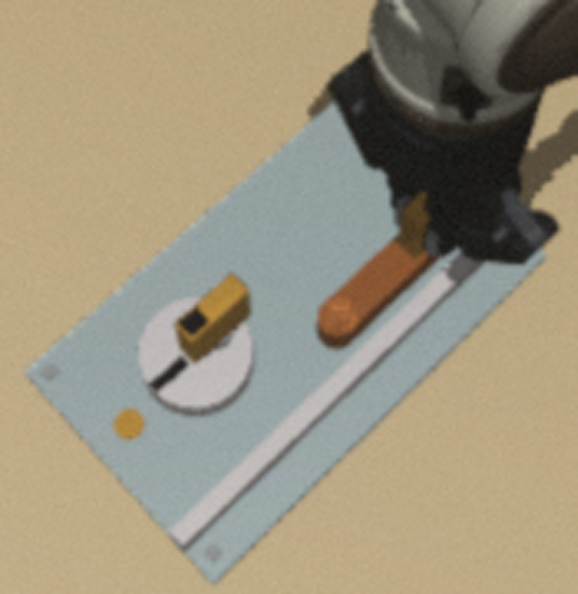

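View pics/pl_top.png

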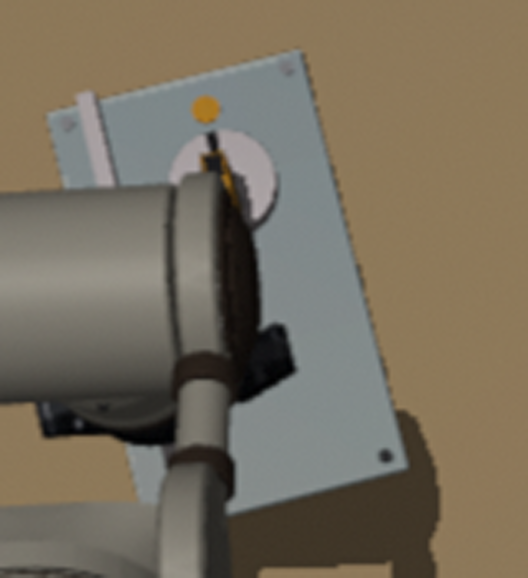

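```bash
cat > ov.py <<'E'
import sys
from bench import *
from h import *
def ov(name,gxv,gyv,a,under,fn):
    s=get_image("scene");u0,v0,u1,v1=225,250,400,430
    b=cv2.resize(np.ascontiguousarray(s["img"][v0:v1,u0:u1,::-1]),None,fx=3.3,fy=3.3,interpolation=cv2.INTER_CUBIC)
    th=yaw0+a;u=np.array([np.cos(th),np.sin(th)]);v=np.array([-u[1],u[0]]);g=gap+gxv*gx+gyv*gy
    nose=[(65,10)]+[(65+10*np.cos(k),10*np.sin(k)) for k in np.linspace(1.5,-1.5,9)]+[(65,-10),(-30,-10),(-30,10)]
    D=lambda pts,z,col: cv2.polylines(b,[np.int32([(proj(s,np.r_[q,z])-(u0,v0)+.5)*3.3 for q in pts])],True,col,1)
    D([g+i*.001*u+j*.001*v for i,j in nose],under+.022,(0,255,0))
    D([g+i*.001*u+j*.001*v for i,j in nose],under,(0,120,0))
    D([gap+x*gx+.014*gy for x in(-.18,.07)],.024,(0,0,255))
    D([gap-.044*gy+.03*np.array([np.cos(k),np.sin(k)]) for k in np.linspace(0,6.28,40)],.026,(255,0,0))
    cv2.imwrite(fn,b)
E
python3 -c "
from ov import *
ov('s',-.1246,0,0,.030,'pics/ov1.png')"
```

```text
(no output)
```

View pics/ov1.png

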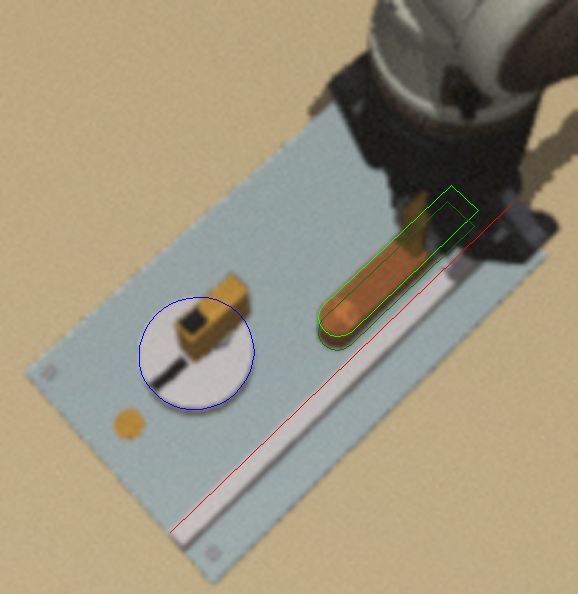

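Nose and roller match the model, with the roller at its mark. Lowering to the deck.

```bash
python3 -m pendant '[{"dr":[0,0,0],"translation":[0,0,4],"hand":0},{"dr":[0,0,0],"translation":[0,0,8],"hand":0},{"dr":[0,0,0],"translation":[0,0,12],"hand":0},{"dr":[0,0,0],"translation":[0,0,15],"hand":0},{"dr":[0,0,0],"translation":[0,0,18],"hand":0},{"dr":[0,0,0],"translation":[0,0,20],"hand":0},{"dr":[0,0,0],"translation":[0,0,21],"hand":0},{"dr":[0,0,0],"translation":[0,0,21.5],"hand":0},{"dr":[0,0,0],"translation":[0,0,21.5],"hand":0},{"dr":[0,0,0],"translation":[0,0,21.5],"hand":0}]'
python3 - <<'E'
from bench import *
from h import *
o=observe();M=R.from_rotvec(o["tool_rot"]).as_matrix();g=o["eef_pos"]+.006*M[:,2];print(yaw(o),g,ing(g),o["force"],o["wrist_torque"])
E
```

```text
t: 13.07
eef_pos: [0.4888, 0.1345, 0.0629]
tool_rot: [-3.121, -0.36, -0.0]
force: [-0.0, -0.9, -0.9]
grip_width: 0.0136
-76.83398257651884 [0.48881854 0.13453409 0.05693731] [-1.247e-01 -1.000e-04] [-0.01690751 -0.9001822  -0.90034379] [-0.00667484  0.01998715  0.01734836]
```

```bash
python3 -m pendant '[{"dr":[0,0,0],"translation":[0,0,0.7],"hand":0},{"dr":[0,0,0],"translation":[0,0,0.7],"hand":0},{"dr":[0,0,0],"translation":[0,0,0.7],"hand":0},{"dr":[0,0,0],"translation":[5,0,0.7],"hand":0},{"dr":[0,0,0],"translation":[10,0,0.7],"hand":0},{"dr":[0,0,0],"translation":[15,0,0.7],"hand":0},{"dr":[0,0,0],"translation":[20,0,0.7],"hand":0},{"dr":[0,0,0],"translation":[25,0,0.7],"hand":0},{"dr":[0,0,0],"translation":[30,0,0.7],"hand":0},{"dr":[0,0,0],"translation":[30,0,0.7],"hand":0}]'
python3 - <<'E'
from bench import *
from h import *
o=observe();M=R.from_rotvec(o["tool_rot"]).as_matrix();g=o["eef_pos"]+.006*M[:,2];print(yaw(o),g,ing(g),o["force"],o["wrist_torque"])
from ov import *
ov('s',ing(g)[0],0,0,.008,'pics/ov2.png')
E
```

```text
t: 13.9
eef_pos: [0.5194, 0.1415, 0.0625]
tool_rot: [3.121, 0.36, 0.004]
force: [1.3, -0.1, 1.2]
grip_width: 0.0136
-76.8375506351264 [0.51944801 0.1415202  0.05651614] [-0.0933 -0.0003] [ 1.32231784 -0.1325661   1.18157359] [ 0.05465869 -0.06302119  0.00420056]
```

View pics/ov2.png

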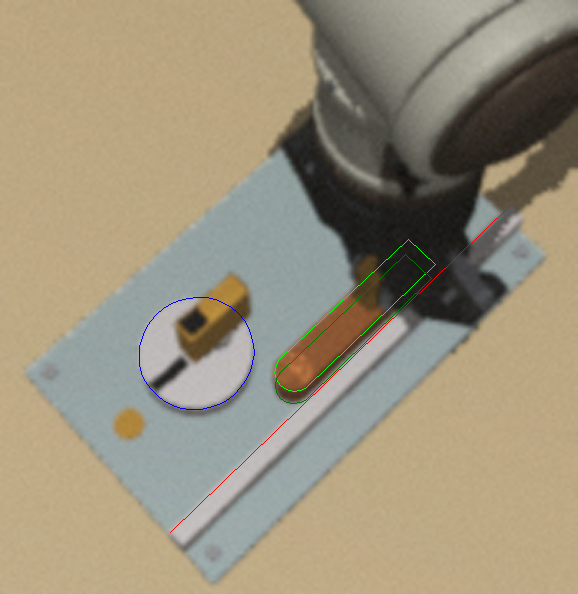

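On the deck and lined up. Sliding it into the gap.

```bash
python3 -m pendant '[{"dr":[0,0,0],"translation":[3,0.3,0],"hand":0},{"dr":[0,0,0],"translation":[6,0.3,0],"hand":0},{"dr":[0,0,0],"translation":[9,0.3,0],"hand":0},{"dr":[0,0,0],"translation":[12,0.3,0],"hand":0},{"dr":[0,0,0],"translation":[15,0.3,0],"hand":0},{"dr":[0,0,0],"translation":[18,0.3,0],"hand":0},{"dr":[0,0,0],"translation":[21,0.3,0],"hand":0},{"dr":[0,0,0],"translation":[24,0.3,0],"hand":0},{"dr":[0,0,0],"translation":[27,0.3,0],"hand":0},{"dr":[0,0,0],"translation":[27,0.3,0],"hand":0}]'
python3 - <<'E'
from bench import *
from h import *
o=observe();M=R.from_rotvec(o["tool_rot"]).as_matrix();g=o["eef_pos"]+.006*M[:,2];print(yaw(o),g,ing(g),o["force"],o["wrist_torque"])
E
```

```text
t: 14.78
eef_pos: [0.5446, 0.1473, 0.0625]
tool_rot: [3.121, 0.36, 0.0]
force: [-1.9, -0.3, 4.9]
grip_width: 0.0134
-76.83200150675034 [0.54457606 0.14725242 0.05648405] [-0.0675 -0.0004] [-1.92137014 -0.25708311  4.90503091] [ 0.0013116   0.25923906 -0.01917272]
```

```bash
python3 -m pendant '[{"dr":[0,0,0],"translation":[3,0,0],"hand":0},{"dr":[0,0,0],"translation":[6,0,0],"hand":0},{"dr":[0,0,0],"translation":[9,0,0],"hand":0},{"dr":[0,0,0],"translation":[12,0,0],"hand":0},{"dr":[0,0,0],"translation":[15,0,0],"hand":0},{"dr":[0,0,0],"translation":[18,0,0],"hand":0},{"dr":[0,0,0],"translation":[20,0,0],"hand":0},{"dr":[0,0,0],"translation":[20,0,0],"hand":0},{"dr":[0,0,0],"translation":[20,0,0],"hand":0},{"dr":[0,0,0],"translation":[20,0,0],"hand":0}]'
python3 - <<'E'
from bench import *
from h import *
o=observe();M=R.from_rotvec(o["tool_rot"]).as_matrix();g=o["eef_pos"]+.006*M[:,2];print(yaw(o),g,ing(g),o["force"],o["wrist_torque"])
from ov import *
ov('s',ing(g)[0],0,0,.008,'pics/ov3.png')
E
```

```text
t: 15.62
eef_pos: [0.5637, 0.1518, 0.0625]
tool_rot: [-3.121, -0.36, -0.0]
force: [-2.7, -0.6, 5.1]
grip_width: 0.0133
-76.82777765239474 [0.56374681 0.15178136 0.05646465] [-0.0478 -0.0004] [-2.7023531 -0.6118678  5.1423146] [-0.00258602  0.41504762 -0.03925068]
```

View pics/ov3.png

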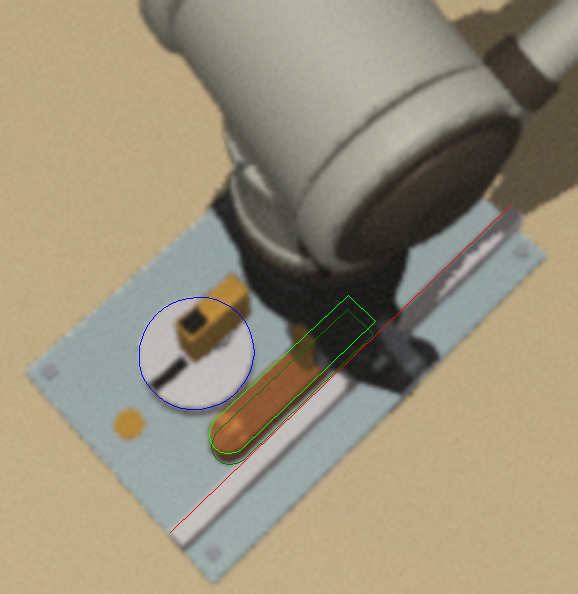

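Nose about 27 mm past the narrowest point and the roller unmoved. Opening only a little (knob nearby), then rising straight up.

```bash
python3 -m pendant '[{"dr":[0,0,0],"translation":[0,0,0],"hand":0.2},{"dr":[0,0,0],"translation":[0,0,0],"hand":0.25},{"dr":[0,0,0],"translation":[0,0,0],"hand":0.32},{"dr":[0,0,0],"translation":[0,0,0],"hand":0.32},{"dr":[0,0,0],"translation":[0,0,0],"hand":0.32},{"dr":[0,0,0],"translation":[0,0,-3],"hand":0.32},{"dr":[0,0,0],"translation":[0,0,-8],"hand":0.32},{"dr":[0,0,0],"translation":[0,0,-16],"hand":0.32},{"dr":[0,0,0],"translation":[0,0,-26],"hand":0.32},{"dr":[0,0,0],"translation":[0,0,-36],"hand":0.32}]'
python3 -m pendant '[{"dr":[0,0,0],"translation":[0,0,-10],"hand":0.32},{"dr":[0,0,0],"translation":[0,0,-25],"hand":0.32},{"dr":[0,0,0],"translation":[0,0,-45],"hand":0.32},{"dr":[0,0,0],"translation":[0,0,-70],"hand":0.32},{"dr":[0,0,0],"translation":[-20,0,-95],"hand":0.32},{"dr":[0,0,0],"translation":[-45,0,-115],"hand":0.32},{"dr":[0,0,0],"translation":[-75,0,-130],"hand":0.32},{"dr":[0,0,0],"translation":[-105,0,-140],"hand":0.32},{"dr":[0,0,0],"translation":[-130,0,-140],"hand":0.32},{"dr":[0,0,0],"translation":[-140,0,-140],"hand":0.32}]'
python3 - <<'E'
from bench import *
from h import *
o=observe();print(o["eef_pos"],o["force"])
from ov import *
ov('s',-.048,0,0,.008,'pics/ov4.png')
t=get_image("top");c=t["img"][105:280,170:310,::-1]
cv2.imwrite("pics/end_t.png",cv2.resize(c,None,fx=3.3,fy=3.3))
E
```

```text
t: 16.5
eef_pos: [0.564, 0.1518, 0.0995]
tool_rot: [3.121, 0.36, 0.001]
force: [0.2, -0.1, 1.5]
grip_width: 0.0275
t: 17.33
eef_pos: [0.4255, 0.1197, 0.2397]
tool_rot: [3.12, 0.36, 0.003]
force: [-0.0, -0.4, -0.6]
grip_width: 0.0272
[0.42546665 0.11965918 0.23972957] [-0.02444044 -0.36187842 -0.59801872]
```

View pics/ov4.png

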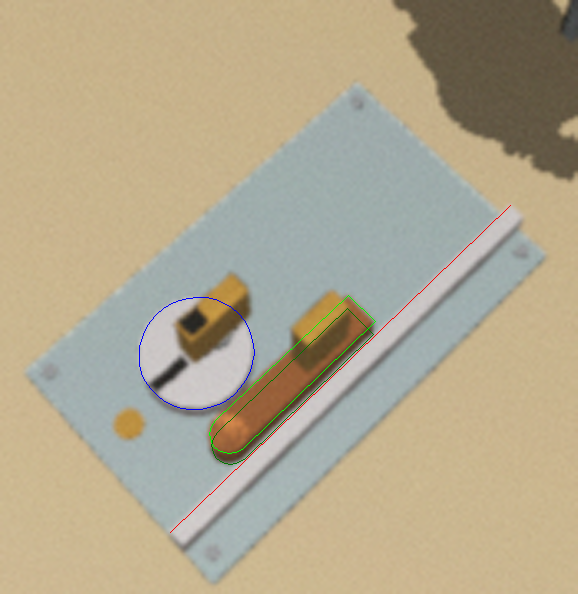

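View pics/end_t.png

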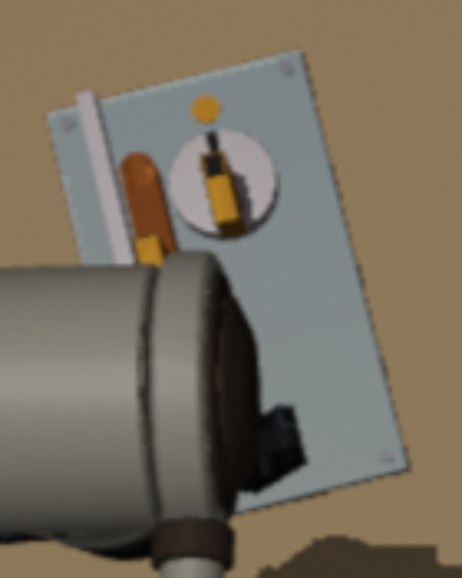

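The gauge stands upright in the gap, along the rail and with its nose past the roller. The pointer aims at the gold dot and the gripper is clear, so I'm handing in.

```bash
python3 -c "
from bench import *
print(close_job())"
```

```text
the job is handed in; nothing more can be done
None
```

The roller is at its mark and the wooden gauge stands released in the gap. I handed the job in at about 17.5 s of the 54 s allowed; no verdict came back.

- **Roller:** I turned the gold bar knob clockwise about 69° from about 0.36 rad. The tool ended within 0.5° of the rail direction. The last pictures show the pointer along the rail at the gold dot, and the roller matches its drawn outline at the mark.
- **Gauge:** I set the brown gauge with the gold tab on the deck with its nose about 50 mm short of the narrowest point, then slid it through in light contact (about 5 N on the wrist).
- **Final position:** Just before release, gauge_grip was at x ≈ -0.048 m in the gap frame, so the nose is about 27 mm past the narrowest point. It was near the gap's middle and in line with the rail to within about 1°. After release the scene picture agrees to about 1–2 mm.
- **Limits of the last checks:** The arm hid the gauge's tail in the last top view, so only the scene camera shows its whole length. No check disagreed.

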